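# Centre-punch a filter end cap through the jig bush

## Robot

A 6-joint arm with a two-finger parallel gripper is mounted at the origin on the work surface. World frame = base frame: x ahead of the robot, y to its left, z up, the work surface at z = 0. Lengths are in mm, angles in rad, forces in N, time in s.
With the tool pointing down it reaches from about 250 to 850 mm from the base axis. Payload 12.5 kg.
Tool frame: the origin (TCP) lies midway between the tips of the shut fingers; the grasp point (between the pads) lies 19 mm behind it (bot.grip_point_offset is the distance from the TCP to the grasp point, in mm); z points along the fingers, y is the line along which they close (so a half turn about z gives the same grasp; the last joint's range is limited). The gripper opens to 93 mm and grips with 3 to 60 N. Pads are 15 mm wide; open, the fingers measure 128 mm over their backs; the gripper's body (75 mm by 188 mm) begins 65 mm behind the grasp point.
Start: joints at [1.07, 0.351, 1.652, -0, 1.139, -0.085], TCP at [222.125, 503.135, 218.633] pointing down, gripper open.
Joint ranges: [-2.75, 2.75], [-0.79, 2.1], [0.01, 2.65], [-1.57, 4.71], [0.07, 3.14], [-2.87, 2.87]. Speed limits (rad/s): [2.22, 2.22, 2.79, 3.14, 3.14, 3.14].

## Interface

Orientations are given as a unit quaternion [w, x, y, z].
In Python, from bench import bot gives the robot as it stands. The module is installed in compiled form; this text tells all that it offers.
- The arm moves only by the tool send_rows, never from a script. Its argument "plan" is a list of rows, each a list of 5 numbers: the finger opening in mm, from 0 to 93, then the shift along the world's x, y, z in mm, then the turn about the world's z in rad. A call has 1 to 12 rows; each row shifts and turns the commanded pose from where the row before left it; what a row does not reach is not made up. A row lasts 1/10 s, in which the tool goes at most 50 mm and 8.59 degrees, less where a joint would pass 70% of its speed; a pose out of reach is approached as far as the arm can. A call with a gripper value outside its range is refused whole. The fingers move at their own pace and stop on an object; the grip force is fixed at half the most. Time passes only in rows, so rows that do not move let the fingers close. It gives the time, the measured TCP pose, the force, the opening and the grip force at its end, in the units of the state.
- bot.read_state(): the state, without advancing time (a new reading comes with each control period).
- bot.snapshot(name): name is "scene" or "top"; returns a dict with "img" (420x560x3 uint8, blue, green, red), "fx", "fy", "cx", "cy" (pixels), "extrinsics" (4x4, takes a point from world to camera coordinates). Camera axes: x right, y down, z forward; pixel columns grow to the right and rows downward; lengths in mm; the calibration is good to about 2 mm. A picture is of the moment at which its call begins. There is no depth.
- bot.hand_in(): hands the job in; it is judged then, once.
The state is a dict: "time": time; "q": joint angles; "qvel": joint speeds; "effort": joint torques, N m; "tcp_pos": TCP position; "tool_rot": TCP orientation; "wrist_force": force on the tool from outside, world axes, zero at the start; "moment": the same for the moment, N m; "opening": opening from 0.0 (shut) to 1.0 (fully open); "gripper_force": force on a finger pad.
Only numpy, scipy, OpenCV 4.12 (cv2) and the standard library are available. Lean on these libraries where they do the work, as an engineer would, in place of code of your own. Each camera call takes 0.05 s, during which the arm holds its last target. There are 200 camera calls.

## Task

Take the spring punch (bright barrel, red cap) out of the tool stand, put its nose down through the brass guide bush of the drilling jig onto the steel end cap, and press it gently and straight down until its spring trips with a snap; stop there and do not drive it hard against its stop. Then stand it fully down in the same socket that it came from, let go, and leave the other tools and parts where they are.

Things in the scene. Friction and masses are not known exactly. Their poses are not given: they have to be found in the camera images.
- punch: Spring punch, loose, 0.2 kg, upright in a stand socket. Origin: centre of the barrel's lower end (shoulder); z up along it. Bright barrel 20 mm dia, z 0 to 85 mm; red cap 22 mm dia, to 102 mm. Dark nose below, 8 mm dia, 6 mm cone to a 2 mm end; it stands out 27 to 39 mm as its spring was set: not in the pose, feel for contact. Grip the barrel about 65 mm above the shoulder.
- trip (a joint): The punch's inner latch, rad: 0 = cocked, above 0.6 = tripped (noisy). The nose can be pushed 8.5 mm into the barrel. Its resistance starts at 2.5 N and grows to about 8.5 N some 6.5 mm in; there the latch snaps over and the resistance drops at once to about 4 N. At 8.5 mm the nose meets a hard stop and the force shoots up. On lifting, the spring pushes the nose out and cocks the latch again.
- jig: Fixed jig: black base plate 160 x 170 x 12 mm, origin at the centre of its underside, z up. On it a round steel end cap, 110 mm dia, top at 20 mm height. A grey bridge bar 34 mm wide (top at 35 mm) runs along the jig's y over the cap, at x = +15 mm, with the brass guide bush in it at y = +30 mm. Red toe clamp at x = -63 mm, 32 mm high.
- bush (a point): Centre of the guide hole's mouth, on the top face of the brass bush block (34 x 30 mm, 12 mm thick), 35 mm above the table. Hole 11 mm dia with a 1.5 mm chamfer, straight through along z; the end cap's top lies 15 mm below this point.
- stand: Fixed grey tool stand, 70 x 200 x 60 mm high, origin at the centre of its underside, z up. Three sockets along its y at -65, 0, +65 mm: each a 24 mm dia bore 15 mm deep (3 mm chamfer), then a flat ledge at 45 mm height on which the tool's shoulder rests, with a 14 mm dia bore on down to the table for the nose. A tool fully down has its shoulder 45 mm above the table.
- scriber: Scriber with a blue round handle 18 mm diameter, 75 mm long above its shoulder, standing in another socket of the stand. Origin at the shoulder, z up. Leave alone.
- drift: Short dark steel drift, 18 mm diameter, 55 mm long above its shoulder, in the remaining socket. Origin at the shoulder, z up. Leave alone.
- tube1: Silvery meshed filter tube standing on the table, 60 mm diameter, 130 mm high, origin at the centre of its underside. Leave alone.
- block: Loose brass block 60 x 40 x 35 mm, origin at the centre of its underside. Leave alone.
- driver: Red-handled screwdriver, 160 mm long, lying on the table. Leave alone.
Not all that is in view belongs to the job. Several things have the shape of the jig; the one meant has the colours described above.

How it is judged (in metres and radians):
On the way, in this order (a step that is already met when the one before it is completed fails the run):
1. the punch stands upright with its nose in the brass guide bush (horizontal distance between punch and bush below 0.005 m and z of punch in the frame of bush below 0.0255 m and angle between punch's own z axis and vertical below 0.12 rad), for 0.1 s.
2. the punch trips on the end cap through the bush: latch snapped over, punch upright within 7 degrees and within 4 mm of the bush's axis (value of joint trip above 0.6 rad and horizontal distance between punch and bush below 0.004 m and z of punch in the frame of bush below 0.0195 m and angle between punch's own z axis and vertical below 0.12 rad), for 0.05 s.
At the end, for the whole second after the job is handed in: the punch stands upright (within 6 degrees), at rest and fully down in the socket it came from (within 8 mm of its starting place), its latch cocked again (below 0.1 rad) (distance of punch from where it was at the start of the episode below 0.008 m and angle between punch's own z axis and vertical below 0.1 rad and linear speed of punch below 0.02 m/s and value of joint trip below 0.1 rad); the robot touches nothing.
It fails at once if the punch is pressed against the jig with more than 18 N (contact force between punch and jig above 18 N).
It fails at once if another tool or part is moved by more than 20 mm (distance of any of scriber, drift, tube1, block, driver from where it was at the start of the episode above 0.02 m).
It also fails if it takes over 64 s, if anything falls off the work surface, if the arm or the gripper's body presses on something with over 40 N, if the wrist force passes 120 N, or if a joint passes its speed limit or range.

## Working session

There is one attempt and no reset: what is moved stays moved. The work goes in short steps, Python scripts to look and compute and a tool call to move; the robot and the scene stay as the last step left them, time stands still between calls to the robot, and variables do not carry over. Pictures are saved under pics/ and viewed, at most 10 in all, crops included, and the job is handed in when it is done.

Besides the shell and the picture viewer there is one more tool, called after "Emit:" by a JSON object that holds its "name" and its "arguments", one argument or row to a line. send_rows: Moves the arm, as the interface text tells. Its arguments: {"type":"object","properties":{"plan":{"type":"array"}},"required":["plan"]}

```bash
mkdir -p pics; cat > h.py <<'E'
import numpy as np, cv2
from bench import bot
def ray(s,u,v):
    E=np.array(s["extrinsics"]);R=E[:3,:3];t=E[:3,3]
    return -R.T@t, R.T@np.array([(u-s["cx"])/s["fx"],(v-s["cy"])/s["fy"],1])
def onz(s,u,v,z):
    c,d=ray(s,u,v); return c+d*(z-c[2])/d[2]
def proj(s,p):
    E=np.array(s["extrinsics"]);q=E[:3,:3]@np.array(p)+E[:3,3]
    return q[0]/q[2]*s["fx"]+s["cx"],q[1]/q[2]*s["fy"]+s["cy"]
def tri(s1,p1,s2,p2):
    c1,d1=ray(s1,*p1);c2,d2=ray(s2,*p2)
    a=np.linalg.lstsq(np.c_[d1,-d2],c2-c1,rcond=None)[0]
    x,y=c1+a[0]*d1,c2+a[1]*d2
    return (x+y)/2,np.linalg.norm(x-y)
E
python3 - <<'E'
from h import *
for n in("scene","top"):
    s=bot.snapshot(n);cv2.imwrite(f"pics/{n}0.png",s["img"])
    print(n,s["fx"],ray(s,280,210))
print(bot.read_state(),bot.grip_point_offset)
E
```

```text
scene 447.9442351209139 (array([1237.5089059 , -461.07151171,  815.0169968 ]), array([-0.61808934,  0.39637593, -0.67916708]))
top 440.5848537109408 (array([ 474.29360591,  -79.38338859, 1112.35453071]), array([ 0.11197093, -0.00862938, -0.99374486]))
{'time': 0.1, 'q': array([ 1.07043721e+00,  3.51211705e-01,  1.65230703e+00, -1.63686947e-05,
        1.13910287e+00, -8.46291622e-02]), 'qvel': array([-1.54282884e-04, -1.13204801e-03, -4.78398004e-04,  3.35521787e-04,
       -8.76645191e-04,  6.48837304e-05]), 'effort': array([ 8.67706894e-04, -4.98015118e+01, -2.85706544e+01,  7.00420048e-02,
        2.37956189e-02, -9.26317693e-05]), 'tcp_pos': array([221.97845388, 502.90100874, 218.15935816]), 'tool_rot': array([-1.41228540e-04,  2.06367927e-01,  9.78474330e-01, -4.94767708e-04]), 'wrist_force': array([-0.88144516, -0.18783254, -0.23489951]), 'moment': array([-0.04256831, -0.02432822,  0.01332496]), 'gripper_force': 0.0, 'opening': 0.999451857934898} 18.8
```

View pics/scene0.png

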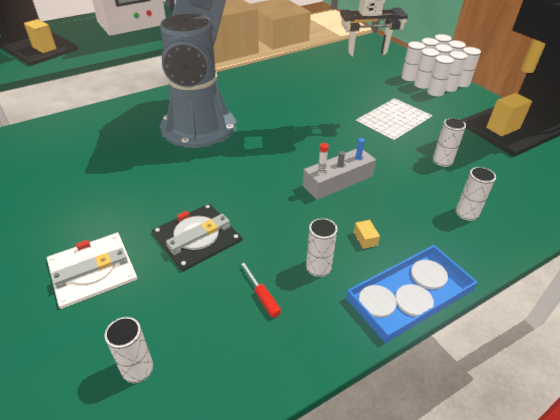

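View pics/top0.png

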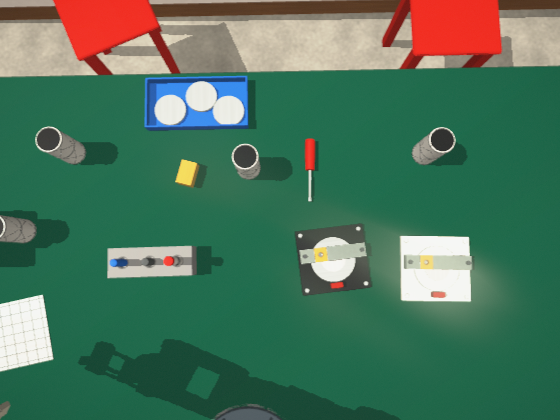

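The scene view shows the punch's red cap at (324,147), the drift at (341,158), the scriber at (360,143) and the black jig's brass bush at (208,227). In the top view the cap is at (169,261) and the bush at (321,254). The white jig is a decoy.

```bash
cat > meas.py <<'E'
from h import *
def blob(s,box,f):
    x0,y0,x1,y1=box
    c=s["img"][y0:y1,x0:x1]; h=cv2.cvtColor(c,cv2.COLOR_BGR2HSV).astype(int)
    m=f(h[...,0],h[...,1],h[...,2]).astype(np.uint8)
    n,l,st,ce=cv2.connectedComponentsWithStats(m)
    i=1+np.argmax(st[1:,4]); pts=np.argwhere(l==i)[:,::-1].astype(np.float32)
    return ce[i]+[x0,y0],st[i],cv2.minAreaRect(pts),pts+[x0,y0]
red=lambda h,s,v:((h<8)|(h>172))&(s>140)&(v>70)
brass=lambda h,s,v:(h>14)&(h<32)&(s>110)&(v>90)
E
python3 - <<'E'
from meas import *
S=bot.snapshot("scene");T=bot.snapshot("top")
rs=blob(S,(310,138,335,156),red);rt=blob(T,(155,250,182,272),red)
bs=blob(S,(190,210,225,245),brass);bt=blob(T,(308,240,335,268),brass)
for n,b in zip("rs rt bs bt".split(),(rs,rt,bs,bt)): print(n,b[0],b[1],b[2])
print("cap top onz",onz(T,*rt[0],145), "tri",tri(S,rs[0],T,rt[0]))
print("bush",onz(T,*bt[0],35),onz(S,*bs[0],35))
# stand top outline and jig plate in the top view
h=lambda H,s,v:(s<70)&(v>110)
st=blob(T,(95,235,205,290),h);print("stand",st[0],st[2])
hh=lambda H,s,v:(v<55)
jt=blob(T,(290,218,376,300),hh);print("jig",jt[1],jt[2])
a=[cv2.resize(c,(396,380),interpolation=cv2.INTER_NEAREST) for c in (T["img"][220:300,290:374],T["img"][235:287,100:205],S["img"][205:265,150:242],S["img"][135:200,295:385])]
cv2.imwrite("pics/z.png",cv2.resize(np.vstack([np.hstack(a[:2]),np.hstack(a[2:])]),(790,598)))
E
```

```text
rs [323.55384615 147.16923077] [10  5  8  9 65] ((13.5, 9.0), (8.0, 7.0), 90.0)
rt [168.42307692 260.67948718] [ 9  6 10 10 78] ((13.5, 10.5), (9.0, 9.0), 90.0)
bs [209.73913043 226.31884058] [ 11  10  17  15 138] ((19.57382583618164, 16.248321533203125), (13.517326354980469, 11.469246864318848), 55.00797653198242)
bt [320.28873239 254.24647887] [  6   7  13  15 142] ((12.353659629821777, 14.182928085327148), (13.472648620605469, 11.705741882324219), 83.6598129272461)
cap top onz [476.64449193 158.16818347 145.        ] tri (array([476.28622156, 158.67416376, 140.2534225 ]), np.float64(1.4789783983821363))
bush [ 485.46501459 -184.55105541   35.        ] [ 489.42840004 -185.92664682   35.        ]
stand [149.77610619 261.56238938] ((54.13578414916992, 26.527435302734375), (30.318063735961914, 85.21105194091797), 88.18170166015625)Traceback (most recent call last):
  File "<stdin>", line 12, in <module>
  File "meas.py", line 7, in blob
    i=1+np.argmax(st[1:,4]); pts=np.argwhere(l==i)[:,::-1].astype(np.float32)
        ~~~~~~~~~^^^^^^^^^^
    return _wrapfunc(a, 'argmax', axis=axis, out=out, **kwds)
    return bound(*args, **kwds)
ValueError: attempt to get argmax of an empty sequence
```

Emit:
{"name": "send_rows", "arguments": {
  "plan": [
    [70, 25.5, -34.5, 0, -0.115],
    [70, 25.5, -34.5, 0, -0.115],
    [70, 25.5, -34.5, 0, -0.115],
    [70, 25.5, -34.5, 0, -0.115],
    [70, 25.5, -34.5, 0, -0.115],
    [70, 25.5, -34.5, 0, -0.115],
    [70, 25.5, -34.5, 0, -0.115],
    [70, 25.5, -34.5, 0, -0.115],
    [70, 25.5, -34.5, 0, -0.115],
    [70, 25.5, -34.5, 0, -0.115],
    [70, 0, 0, 0, 0],
    [70, 0, 0, 0, 0]
  ]
}}

```text
time: 1.4
tcp_pos: [477.2, 157.7, 218.4]
tool_rot: [-0.0, 0.706, 0.709, -0.0]
wrist_force: [-0.5, 0.4, -0.8]
opening: 0.751
gripper_force: 0.0
```

```bash
python3 - <<'E'
from h import *
s=bot.read_state();print(s["tcp_pos"],s["tool_rot"],s["q"])
S=bot.snapshot("scene");T=bot.snapshot("top")
a=[cv2.resize(c,(396,380),interpolation=cv2.INTER_NEAREST) for c in (T["img"][220:300,290:374],T["img"][225:297,120:205],S["img"][205:265,150:242],S["img"][105:200,275:385])]
cv2.imwrite("pics/z.png",cv2.resize(np.vstack([np.hstack(a[:2]),np.hstack(a[2:])]),(790,598)))
E
```

```text
[477.16078662 157.66688247 218.38574302] [-2.38905908e-04  7.05634829e-01  7.08575605e-01 -2.07617255e-04] [2.26367433e-01 2.65122604e-01 1.77156711e+00 2.05427687e-04
 1.10550877e+00 2.22116316e-01]
```

View pics/z.png

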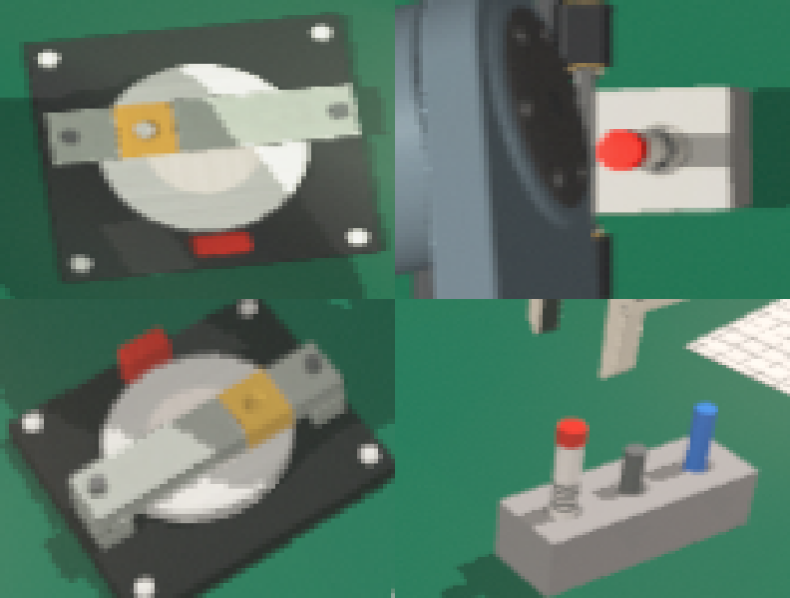

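The crops show the bush hole at about (320.5,254) in the top view and (208,225.4) in the scene view. The punch's socket is at the right end of the stand, and the fingers straddle it along x. Descending.

Emit:
{"name": "send_rows", "arguments": {
  "plan": [
    [70, -0.7, 0.8, -42, 0],
    [70, 0, 0, -42, 0],
    [70, 0, 0, -30, 0],
    [70, 0, 0, -13, 0],
    [70, 0, 0, 0, 0],
    [70, 0, 0, 0, 0],
    [0, 0, 0, 0, 0],
    [0, 0, 0, 0, 0],
    [0, 0, 0, 0, 0],
    [0, 0, 0, 0, 0],
    [0, 0, 0, 0, 0],
    [0, 0, 0, 0, 0]
  ]
}}

```text
time: 2.7
tcp_pos: [476.5, 158.9, 91.7]
tool_rot: [0.0, 0.705, 0.709, 0.0]
wrist_force: [-0.2, 0.4, 0.3]
opening: 0.285
gripper_force: 0.0
```

```bash
python3 - <<'E'
from meas import *
s=bot.read_state();print(s["tcp_pos"],s["opening"]*93,s["gripper_force"],s["wrist_force"])
S=bot.snapshot("scene");T=bot.snapshot("top")
for b in [(T,320.5,254),(S,208,225.4)]: print(onz(*b,35))
E
```

```text
[476.45986721 158.91255272  91.69241044] 26.54628285195878 0.0 [-0.23800161  0.42956266  0.25372329]
[ 486.05197959 -185.08270657   35.        ]
[ 484.30940253 -188.238873     35.        ]
```

Emit:
{"name": "send_rows", "arguments": {
  "plan": [
    [0, 0, 0, 0, 0],
    [0, 0, 0, 0, 0],
    [0, 0, 0, 0, 0],
    [0, 0, 0, 0, 0]
  ]
}}

```text
time: 3.2
tcp_pos: [476.5, 158.9, 91.6]
tool_rot: [0.0, 0.705, 0.709, 0.0]
wrist_force: [-0.1, -0.1, 0.9]
opening: 0.23
gripper_force: 30.0
```

Emit:
{"name": "send_rows", "arguments": {
  "plan": [
    [0, 0, 0, 10, 0],
    [0, 0, 0, 20, 0],
    [0, 0, 0, 30, 0],
    [0, 0, 0, 30, 0],
    [0, 1, -40, 0, 0],
    [0, 1, -40, 0, 0],
    [0, 1, -40, 0, 0],
    [0, 1, -40, 0, 0],
    [0, 1, -40, 0, 0],
    [0, 1, -40, 0, 0],
    [0, 1, -40, 0, 0],
    [0, 1, -40, 0, 0]
  ]
}}

```text
time: 4.4
tcp_pos: [484.0, -162.6, 182.2]
tool_rot: [-0.0, 0.705, 0.709, -0.0]
wrist_force: [1.6, 0.7, -2.3]
opening: 0.229
gripper_force: 30.0
```

Emit:
{"name": "send_rows", "arguments": {
  "plan": [
    [0, 0, -20, -20, 0],
    [0, 0, -5, -15, 0],
    [0, 0, 0, 0, 0],
    [0, 0, 0, 0, 0],
    [0, 0, 0, 0, 0],
    [0, 0, 0, 0, 0]
  ]
}}

```text
time: 5.0
tcp_pos: [484.8, -185.7, 147.6]
tool_rot: [0.001, 0.705, 0.709, 0.0]
wrist_force: [0.0, -0.2, -1.9]
opening: 0.228
gripper_force: 30.0
```

```bash
python3 - <<'E'
from meas import *
s=bot.read_state();print(s["tcp_pos"],s["opening"]*93,s["gripper_force"],s["wrist_force"])
S=bot.snapshot("scene");T=bot.snapshot("top")
t=s["tcp_pos"]; sh=t[2]+18.8-65.4
print("shoulder z",sh)
for n,s_ in(("S",S),("T",T)):
    for nm,z in(("shoulder",sh),("nose30",sh-30),("captop",sh+102)): print(n,nm,np.round(proj(s_,[t[0],t[1],z]),1))
    print("bush proj",proj(s_,[485.5,-186,35]))
a=[cv2.resize(c,(395,590),interpolation=cv2.INTER_CUBIC) for c in (S["img"][150:240,180:240],T["img"][220:280,290:330])]
cv2.imwrite("pics/h.png",np.hstack(a))
E
```

```text
[ 484.84246117 -185.69718964  147.55373038] 21.17398398616726 29.99975323677063 [ 0.04369252 -0.23660123 -1.86633283]
shoulder z 100.95373037920388
S shoulder [206.5 205.4]
S nose30 [207.7 214.6]
S captop [202.1 171.3]
bush proj (np.float64(209.0306746933877), np.float64(225.36522054190547))
T shoulder [323.6 254.2]
T nose30 [322.3 254.3]
T captop [328.8 253.5]
bush proj (np.float64(320.88390176857985), np.float64(254.22066150559175))
```

View pics/h.png

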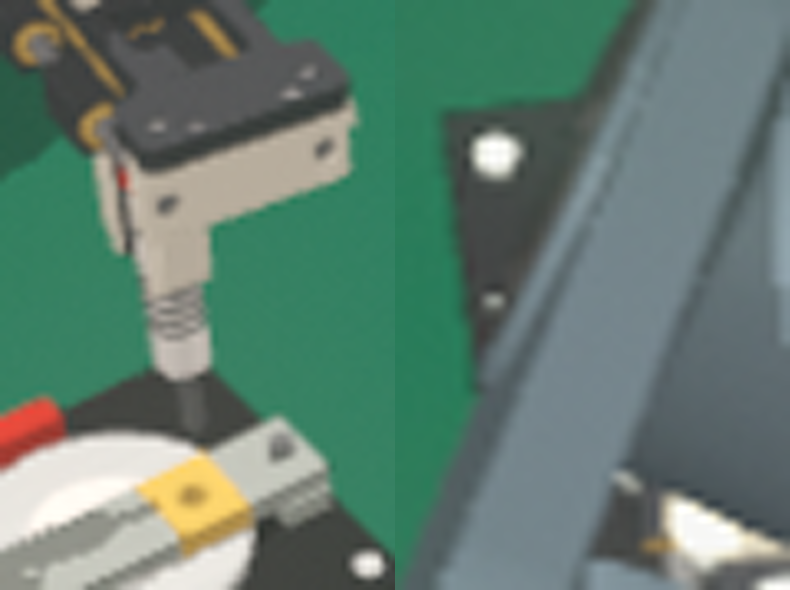

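The scene crop shows the nose tip at about (208.8,214.5) and the hole at (208.8,225). The arm hides the top view here. I'll lower the punch to just above the bush and compare the two directly.

Emit:
{"name": "send_rows", "arguments": {
  "plan": [
    [0, -0.5, -1.5, -15, 0],
    [0, 0, 0, -10, 0],
    [0, 0, 0, 0, 0],
    [0, 0, 0, 0, 0],
    [0, 0, 0, 0, 0]
  ]
}}

```text
time: 5.6
tcp_pos: [484.2, -187.6, 122.1]
tool_rot: [0.0, 0.705, 0.709, 0.0]
wrist_force: [0.1, -0.2, -2.0]
opening: 0.228
gripper_force: 30.0
```

```bash
python3 - <<'E'
from meas import *
s=bot.read_state();print(s["tcp_pos"],s["wrist_force"])
S=bot.snapshot("scene")
t=s["tcp_pos"]; sh=t[2]-46.6
for z in(sh,sh-31,35): print(z,np.round(proj(S,[t[0],t[1],z]),2))
for d in((1,0,0),(0,1,0),(0,0,1)): print(np.array(proj(S,t+d))-proj(S,t))
b=blob(S,(190,200,230,250),brass);print(b[0],b[2])
# corner prediction of bush block top for visual check
a=cv2.resize(S["img"][195:240,185:235],(660,594),interpolation=cv2.INTER_CUBIC)
cv2.imwrite("pics/k.png",a)
E
```

```text
[ 484.20779814 -187.63917431  122.12141685] [ 0.14378686 -0.15622077 -2.04899322]
75.52141684758101 [206.65 213.34]
44.52141684758101 [207.84 222.53]
35 [208.2  225.29]
[0.1804227  0.24310356]
[ 0.39053038 -0.14441743]
[-0.04189417 -0.32135964]
[209.75968992 226.68217054] ((19.57382583618164, 26.248321533203125), (13.517326354980469, 11.469246864318848), 55.00797653198242)
```

View pics/k.png

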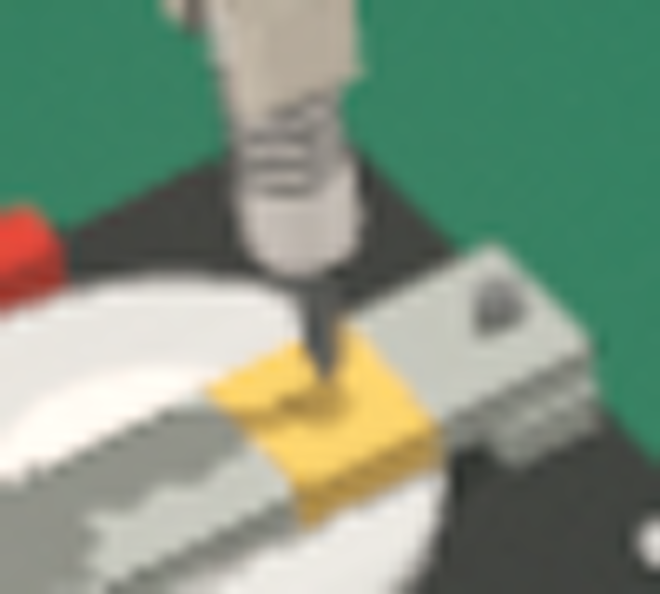

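The scene crop shows the nose tip at about (209.1,222.9) over the brass block, whose centre is at about (209,225.3). That is within 2–3 mm of aligned, and the nose stands out about 31 mm. I'll feel the way down from here.

Emit:
{"name": "send_rows", "arguments": {
  "plan": [
    [0, 0, 0.7, -3, 0],
    [0, 0, 0, -3, 0],
    [0, 0, 0, -2, 0],
    [0, 0, 0, -1, 0],
    [0, 0, 0, -1, 0],
    [0, 0, 0, 0, 0],
    [0, 0, 0, 0, 0]
  ]
}}

```text
time: 6.35
tcp_pos: [484.0, -186.9, 111.6]
tool_rot: [0.0, 0.705, 0.709, 0.0]
wrist_force: [0.4, -0.4, -2.8]
opening: 0.229
gripper_force: 30.0
```

Emit:
{"name": "send_rows", "arguments": {
  "plan": [
    [0, 0, 0, -1, 0],
    [0, 0, 0, -1, 0],
    [0, 0, 0, 0, 0],
    [0, 0, 0, 0, 0]
  ]
}}

```text
time: 6.75
tcp_pos: [483.9, -186.9, 109.6]
tool_rot: [-0.0, 0.705, 0.709, -0.0]
wrist_force: [0.7, -1.1, -3.1]
opening: 0.227
gripper_force: 30.0
```

Emit:
{"name": "send_rows", "arguments": {
  "plan": [
    [0, 0, 0, -1, 0],
    [0, 0, 0, 0, 0],
    [0, 0, 0, 0, 0]
  ]
}}

```text
time: 7.05
tcp_pos: [483.9, -186.9, 108.6]
tool_rot: [-0.0, 0.705, 0.709, 0.0]
wrist_force: [1.5, -1.6, -3.2]
opening: 0.229
gripper_force: 30.0
```

Emit:
{"name": "send_rows", "arguments": {
  "plan": [
    [0, 1, -0.7, 0, 0],
    [0, 0, 0, 0, 0],
    [0, 0, 0, 0, 0]
  ]
}}

```text
time: 7.35
tcp_pos: [484.9, -187.5, 108.6]
tool_rot: [-0.0, 0.705, 0.709, -0.0]
wrist_force: [1.0, -0.7, -1.6]
opening: 0.229
gripper_force: 30.0
```

```bash
python3 - <<'E'
from meas import *
s=bot.read_state();print(s["tcp_pos"],s["wrist_force"],s["moment"])
S=bot.snapshot("scene")
a=cv2.resize(S["img"][195:240,185:235],(660,594),interpolation=cv2.INTER_CUBIC)
cv2.imwrite("pics/l.png",a)
E
```

```text
[ 484.85152995 -187.53549955  108.58902478] [ 1.00800635 -0.67957538 -1.6496843 ] [-0.18234752  0.0041913   0.01375794]
```

View pics/l.png

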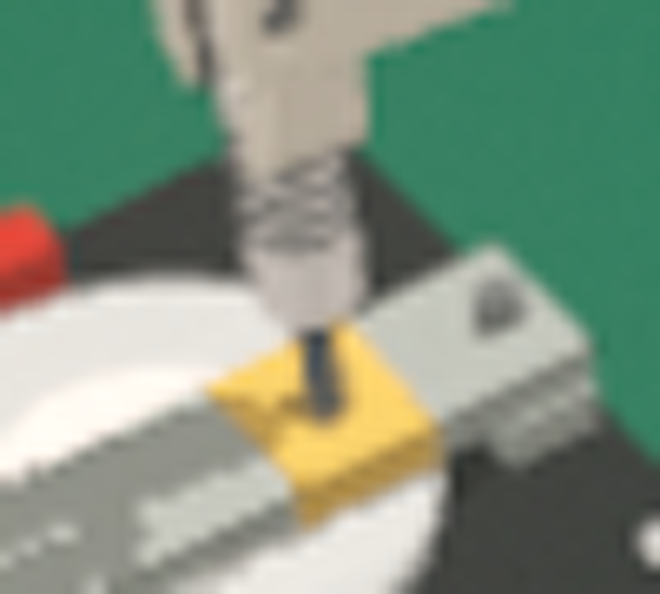

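The nose tip now appears at the hole, about (209.1,225.6), and the side force fell after the shift. I'll keep following the force.

Emit:
{"name": "send_rows", "arguments": {
  "plan": [
    [0, 0.7, -0.4, -1, 0],
    [0, 0, 0, 0, 0],
    [0, 0, 0, 0, 0]
  ]
}}

```text
time: 7.7
tcp_pos: [485.5, -187.9, 107.5]
tool_rot: [-0.0, 0.705, 0.709, -0.0]
wrist_force: [0.2, -1.1, -2.8]
opening: 0.23
gripper_force: 30.0
```

Emit:
{"name": "send_rows", "arguments": {
  "plan": [
    [0, 0, 0, -1, 0],
    [0, 0, 0, 0, 0],
    [0, 0, 0, 0, 0]
  ]
}}

```text
time: 8.0
tcp_pos: [485.6, -188.0, 106.6]
tool_rot: [-0.0, 0.705, 0.709, -0.0]
wrist_force: [0.9, 0.4, -2.7]
opening: 0.235
gripper_force: 30.0
```

Emit:
{"name": "send_rows", "arguments": {
  "plan": [
    [0, 0, 0, -1, 0],
    [0, 0, 0, 0, 0],
    [0, 0, 0, 0, 0]
  ]
}}

```text
time: 8.3
tcp_pos: [485.6, -188.0, 105.6]
tool_rot: [-0.0, 0.705, 0.709, -0.0]
wrist_force: [0.2, -0.4, -2.3]
opening: 0.228
gripper_force: 30.0
```

The nose is in the hole with little side force. Continuing down to the end cap.

Emit:
{"name": "send_rows", "arguments": {
  "plan": [
    [0, 0, 0, -1, 0],
    [0, 0, 0, -1, 0],
    [0, 0, 0, -1, 0],
    [0, 0, 0, 0, 0],
    [0, 0, 0, 0, 0]
  ]
}}

```text
time: 8.8
tcp_pos: [485.8, -188.0, 102.8]
tool_rot: [0.0, 0.705, 0.709, 0.0]
wrist_force: [-0.5, 0.3, 1.4]
opening: 0.229
gripper_force: 30.0
```

Emit:
{"name": "send_rows", "arguments": {
  "plan": [
    [0, 0, 0, -1, 0],
    [0, 0, 0, -1, 0],
    [0, 0, 0, -1, 0],
    [0, 0, 0, 0, 0],
    [0, 0, 0, 0, 0]
  ]
}}

```text
time: 9.3
tcp_pos: [485.7, -188.0, 99.7]
tool_rot: [0.0, 0.705, 0.709, 0.0]
wrist_force: [-0.8, -0.3, 2.3]
opening: 0.228
gripper_force: 30.0
```

Emit:
{"name": "send_rows", "arguments": {
  "plan": [
    [0, 0, 0, -1, 0],
    [0, 0, 0, -1, 0],
    [0, 0, 0, 0, 0],
    [0, 0, 0, 0, 0]
  ]
}}

```text
time: 9.7
tcp_pos: [485.7, -188.0, 97.7]
tool_rot: [0.0, 0.705, 0.709, 0.0]
wrist_force: [-0.0, -0.8, 4.9]
opening: 0.231
gripper_force: 30.0
```

Emit:
{"name": "send_rows", "arguments": {
  "plan": [
    [0, 0, 0, -0.5, 0],
    [0, 0, 0, 0, 0],
    [0, 0, 0, 0, 0]
  ]
}}

```text
time: 10.0
tcp_pos: [485.8, -188.1, 97.3]
tool_rot: [0.0, 0.705, 0.709, 0.0]
wrist_force: [0.3, -0.2, 5.6]
opening: 0.227
gripper_force: 30.0
```

Emit:
{"name": "send_rows", "arguments": {
  "plan": [
    [0, 0, 0, -0.5, 0],
    [0, 0, 0, 0, 0],
    [0, 0, 0, 0, 0]
  ]
}}

```text
time: 10.3
tcp_pos: [485.8, -188.1, 96.8]
tool_rot: [0.0, 0.705, 0.709, 0.0]
wrist_force: [0.4, 0.3, 6.1]
opening: 0.227
gripper_force: 30.0
```

Emit:
{"name": "send_rows", "arguments": {
  "plan": [
    [0, 0, 0, -0.4, 0],
    [0, 0, 0, 0, 0],
    [0, 0, 0, 0, 0]
  ]
}}

```text
time: 10.6
tcp_pos: [485.8, -188.1, 96.4]
tool_rot: [0.0, 0.705, 0.709, 0.0]
wrist_force: [-0.1, -0.7, 6.7]
opening: 0.229
gripper_force: 30.0
```

Emit:
{"name": "send_rows", "arguments": {
  "plan": [
    [0, 0, 0, -0.4, 0],
    [0, 0, 0, 0, 0],
    [0, 0, 0, 0, 0]
  ]
}}

```text
time: 10.9
tcp_pos: [485.5, -187.9, 95.7]
tool_rot: [-0.0, 0.705, 0.709, -0.0]
wrist_force: [0.3, -1.4, 1.5]
opening: 0.233
gripper_force: 30.0
```

The upward force dropped from 6.7 N to 1.5 N, so the latch has tripped. Lifting out and carrying the punch back.

Emit:
{"name": "send_rows", "arguments": {
  "plan": [
    [0, 0, 0, 6, 0],
    [0, 0, 0, 15, 0],
    [0, 0, 0, 25, 0],
    [0, 0, 0, 40, 0],
    [0, -1, 40, 0, 0],
    [0, -1, 40, 0, 0],
    [0, -1, 40, 0, 0],
    [0, -1, 40, 0, 0],
    [0, -1, 40, 0, 0],
    [0, -1, 40, 0, 0],
    [0, -1, 40, 0, 0],
    [0, -1, 40, 0, 0]
  ]
}}

```text
time: 12.1
tcp_pos: [476.8, 133.6, 181.8]
tool_rot: [-0.0, 0.705, 0.709, -0.0]
wrist_force: [1.0, 0.0, -2.7]
opening: 0.227
gripper_force: 30.0
```

Emit:
{"name": "send_rows", "arguments": {
  "plan": [
    [0, -1, 20, 0, 0],
    [0, 0, 7, 0, 0],
    [0, 0, 0, 0, 0],
    [0, 0, 0, 0, 0],
    [0, 0, 0, 0, 0]
  ]
}}

```text
time: 12.6
tcp_pos: [476.7, 158.0, 181.8]
tool_rot: [-0.0, 0.706, 0.708, -0.0]
wrist_force: [-0.3, -0.2, -2.0]
opening: 0.231
gripper_force: 30.0
```

```bash
python3 - <<'E'
from meas import *
s=bot.read_state();print(s["tcp_pos"],s["wrist_force"],s["tool_rot"])
S=bot.snapshot("scene")
cv2.imwrite("pics/m.png",cv2.resize(S["img"][90:200,280:390],(590,590),interpolation=cv2.INTER_CUBIC))
E
```

```text
[476.65087593 158.02779231 181.78869225] [-0.33420972 -0.24055096 -1.97322365] [-4.91856763e-05  7.05769379e-01  7.08441634e-01 -1.79783720e-04]
```

View pics/m.png

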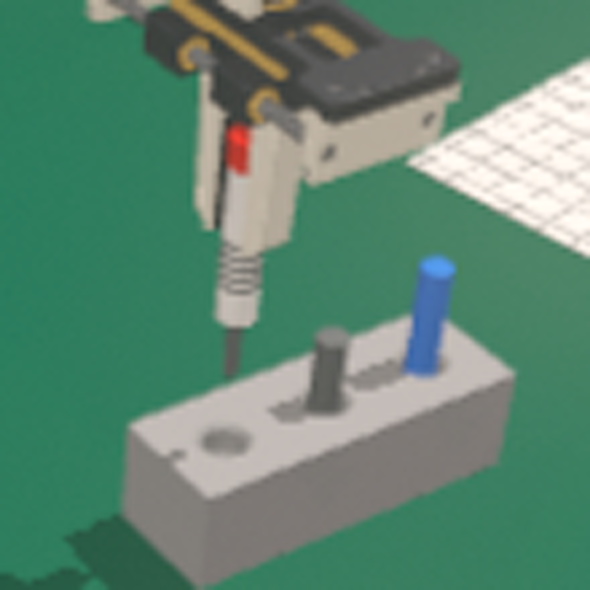

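The punch hangs upright over its empty socket, with the tip at crop (233,375) and the socket at (225,440). Lowering it.

Emit:
{"name": "send_rows", "arguments": {
  "plan": [
    [0, -0.2, 0.8, -20, 0],
    [0, 0, 0, -20, 0],
    [0, 0, 0, -15, 0],
    [0, 0, 0, -8, 0],
    [0, 0, 0, -5, 0],
    [0, 0, 0, 0, 0],
    [0, 0, 0, 0, 0]
  ]
}}

```text
time: 13.35
tcp_pos: [476.8, 159.8, 114.4]
tool_rot: [0.0, 0.705, 0.709, 0.0]
wrist_force: [1.2, 0.3, -2.0]
opening: 0.231
gripper_force: 30.0
```

Emit:
{"name": "send_rows", "arguments": {
  "plan": [
    [0, 0, 0, -4, 0],
    [0, 0, 0, -4, 0],
    [0, 0, 0, -4, 0],
    [0, 0, 0, 0, 0],
    [0, 0, 0, 0, 0]
  ]
}}

```text
time: 13.85
tcp_pos: [476.4, 159.9, 101.7]
tool_rot: [-0.0, 0.705, 0.709, -0.0]
wrist_force: [-0.2, 0.2, -2.3]
opening: 0.228
gripper_force: 30.0
```

Emit:
{"name": "send_rows", "arguments": {
  "plan": [
    [0, 0, -0.8, -3, 0],
    [0, 0, 0, -3, 0],
    [0, 0, 0, -2, 0],
    [0, 0, 0, 0, 0],
    [0, 0, 0, 0, 0]
  ]
}}

```text
time: 14.35
tcp_pos: [476.4, 159.0, 93.8]
tool_rot: [-0.0, 0.705, 0.709, -0.0]
wrist_force: [0.5, -0.4, -1.3]
opening: 0.227
gripper_force: 30.0
```

Emit:
{"name": "send_rows", "arguments": {
  "plan": [
    [0, 0, 0, -1, 0],
    [0, 0, 0, -0.5, 0],
    [0, 0, 0, 0, 0],
    [0, 0, 0, 0, 0]
  ]
}}

```text
time: 14.75
tcp_pos: [476.4, 159.0, 92.3]
tool_rot: [0.0, 0.705, 0.709, 0.0]
wrist_force: [1.1, -0.6, -2.1]
opening: 0.227
gripper_force: 30.0
```

Emit:
{"name": "send_rows", "arguments": {
  "plan": [
    [0, 0, 0, -0.5, 0],
    [0, 0, 0, 0, 0],
    [0, 0, 0, 0, 0]
  ]
}}

```text
time: 15.05
tcp_pos: [476.4, 159.0, 91.8]
tool_rot: [-0.0, 0.705, 0.709, 0.0]
wrist_force: [-0.6, 0.9, -1.6]
opening: 0.232
gripper_force: 30.0
```

Emit:
{"name": "send_rows", "arguments": {
  "plan": [
    [24, 0, 0, 0, 0],
    [30, 0, 0, 0, 0],
    [40, 0, 0, 0, 0],
    [60, 0, 0, 0, 0],
    [60, 0, 0, 0, 0],
    [60, 0, 0, 0, 0],
    [60, 0, 0, 0, 0]
  ]
}}

```text
time: 15.75
tcp_pos: [476.4, 159.0, 91.8]
tool_rot: [0.0, 0.705, 0.709, 0.0]
wrist_force: [-0.7, -0.7, 0.5]
opening: 0.639
gripper_force: 0.0
```

Emit:
{"name": "send_rows", "arguments": {
  "plan": [
    [60, 0, 0, 10, 0],
    [60, 0, 0, 30, 0],
    [60, 0, 0, 45, 0],
    [60, 0, 0, 45, 0],
    [60, -40, 20, 0, 0],
    [60, -40, 20, 0, 0],
    [60, -40, 20, 0, 0],
    [60, 0, 0, 0, 0],
    [60, 0, 0, 0, 0],
    [60, 0, 0, 0, 0]
  ]
}}

```text
time: 16.75
tcp_pos: [357.2, 218.9, 222.3]
tool_rot: [0.0, 0.705, 0.709, 0.0]
wrist_force: [-0.0, -0.0, 0.0]
opening: 0.642
gripper_force: 0.0
```

```bash
python3 - <<'E'
from meas import *
s=bot.read_state();print(s["tcp_pos"],s["time"])
S=bot.snapshot("scene");T=bot.snapshot("top")
print(blob(S,(310,135,335,156),red)[:2])
try: print(blob(T,(155,250,182,272),red)[:2])
except Exception as e: print("top occluded")
cv2.imwrite("pics/n.png",cv2.resize(S["img"][90:200,280:390],(590,590),interpolation=cv2.INTER_CUBIC))
E
```

```text
[357.20459322 218.92556251 222.31080806] 16.75
(array([323.93442623, 146.95081967]), array([10,  8,  9,  9, 61], dtype=int32))
(array([167.82894737, 260.98684211]), array([ 8,  7, 11,  9, 76], dtype=int32))
```

View pics/n.png

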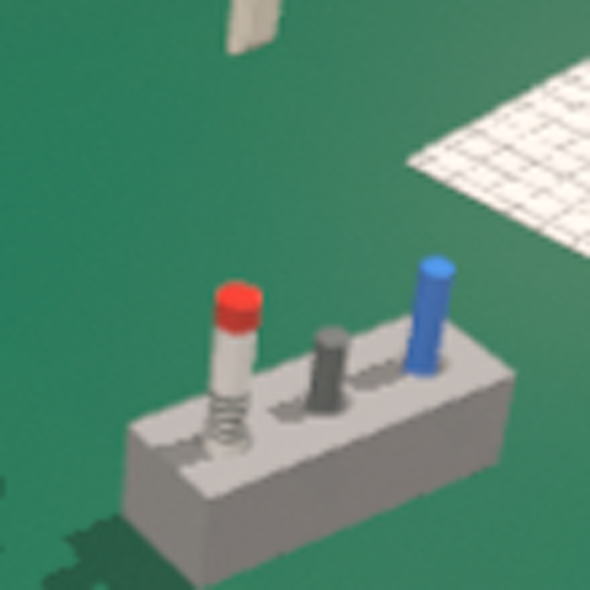

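The punch stands fully down and upright in its own socket. Its cap is at (323.9,147.0), against (323.6,147.2) at the start, and the robot is clear.

```bash
python3 -c "
from bench import bot
print(bot.hand_in())"
```

```text
the job is handed in; nothing more can be done
None
```

The punch went through the bush and appears to have tripped on the end cap: the upward force dropped from 6.7 N to 1.5 N, well short of 18 N. It is back upright in its own socket, let go with the arm clear, and the job was handed in at about 17 s; no verdict came back.

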